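# Gap the painting in its frame and hold it flush

## Task

A painted panel lies on the sprung backing of a deep picture frame and stands proud of the rim. Take the orange spacer from its stand and slide it upright, down to the frame's floor, into the gap beside the panel that is wide enough for it; never push it at the broad side rail beside the narrow gap. Let go of the spacer, then press the panel's face down with the fingertips until it is flush with the frame's rim, and finish while still holding it pressed there, without shifting the jar, tape roll or paint tube.

Things in the scene. Friction and masses are not known exactly. Their poses are not given: they have to be found in the camera images.
- frame: Wooden picture frame fixed to the table face up, 192 mm long along its own x, with two end rails 18 mm wide and 29 mm high at +x and -x, and two side rails 30 mm high (the rim) at +y and -y, one broad and one thin; which is on which side varies. Inside is a black floor 8 mm above the table. Origin: centre of its underside on the table, under the middle of the panel's place.
- rail_thin: The thin side rail of the frame (wood with a narrow brass-coloured line), fixed, 192 long (own x, parallel to the frame's x) x 15 wide (own y) x 30 mm high. Origin: centre of its underside, 93 mm from the frame's origin. Between it and the panel is the WIDE gap, about 15.5 mm at the start and 156 mm long; the gap's middle is about 15 mm from this origin towards the frame's origin.
- rail_broad: The broad side rail of the frame on the opposite side (wood with a broad brass-coloured face), fixed, 192 x 36 wide (own y) x 30 mm high. Origin: centre of its underside, 93 mm from the frame's origin. Between it and the panel is the NARROW gap, about 5 mm, too small for the spacer.
- panel_face (a point): Centre of the upper face of the loose painted panel (grey abstract picture with dark stripes and a white border), 150 (own x) x 140 (own y) x 18 mm thick, 0.18 to 0.33 kg, own axes along the frame's within a degree at the start. It lies on the sprung backing plate, face 38 mm above the table at rest and 30 mm when pressed flush with the rim; own z is up.
- bed (a joint): How far the sprung backing plate under the panel is pressed down, in m: 0 at rest, 0.008 at its stop, where the panel is flush with the rim. It starts to give at about 1 to 3 N on the panel and is fully down at about 7 to 8.5 N; it springs back up when released.
- spacer_center (a point): Centre of the loose orange spacer, a straight strip standing upright on its long edge: 60 long (own x) x 12 thick (own y) x 70 mm tall (own z), so its foot is 35 mm below and its top 35 mm above this point, 50 g, lowest 3 mm only 9.5 mm thick. It is alike both ways round. At the start it stands in the stand's slot with its centre 41 mm above the table; standing on the frame's floor its centre is 43 mm above the table. Take it across its thickness by the top 25 mm.
- stand: Plywood stand fixed to the table, 84 (own x) x 64 (own y) x 30 mm tall, with a slot 16 mm wide along its own x, floor 6 mm above the table, in which the spacer stands. Origin: centre of its underside.
- jar: Bystander: amber glass jar with white cap, 52 mm across, 75 mm tall, origin at the centre of its underside. Leave alone.
- tape: Bystander: black tape roll lying flat, 64 mm across, 18 mm tall, origin at the centre of its underside. Leave alone.
- paint_tube: Bystander: metal paint tube with blue label and white cap, 88 x 26 x 18 mm, origin under its middle. Leave alone.

How it is judged:
On the way:
1. the spacer stands on the floor of the wide gap, beside the thin rail, released, with the panel not yet pressed down ((y of spacer_center in the frame of rail_thin between 0.011 and 0.023 m or y of spacer_center in the frame of rail_thin between -0.023 and -0.011 m) and y of spacer_center in the frame of frame between -0.084 and 0.084 m and x of spacer_center in the frame of rail_thin between -0.055 and 0.055 m and z of spacer_center in the frame of frame below 0.047 m and angle between spacer_center's own z axis and vertical below 0.22 rad and contact force between the fingers and spacer below 0.3 N and value of joint bed below 0.003 m), for 0.2 s.
At the end, for the whole second after the job is handed in: Spacer let go in the wide gap (beside the thin rail, within 55 mm of its middle), foot within 4 mm of the floor, within 0.22 rad of upright; panel face level with the rim to 2.5 mm, tilt under 0.05 rad, backing down over 6 of 8 mm, fingers pressing the panel over 3 N, both at rest ((y of spacer_center in the frame of rail_thin between 0.011 and 0.023 m or y of spacer_center in the frame of rail_thin between -0.023 and -0.011 m) and y of spacer_center in the frame of frame between -0.084 and 0.084 m and x of spacer_center in the frame of rail_thin between -0.055 and 0.055 m and z of spacer_center in the frame of frame below 0.047 m and angle between spacer_center's own z axis and vertical below 0.22 rad and contact force between the fingers and spacer below 0.3 N and value of joint bed above 0.006 m and z of panel_face in the frame of frame between 0.027 and 0.0325 m and angle between panel_face's own z axis and vertical below 0.05 rad and contact force between the fingers and panel above 3 N and linear speed of panel below 0.02 m/s and linear speed of spacer below 0.03 m/s); the arm keeps its last pose, push and grip.
It fails at once if the spacer is pushed at the broad rail beside the narrow gap (over 4 N) (contact force between spacer and rail_broad above 4 N).
It fails at once if a bystander (jar, tape roll, paint tube) is moved more than 25 mm or the jar is tipped (distance of any of jar, tape, paint_tube from where it was at the start of the episode above 0.025 m or angle between jar's own z axis and vertical above 0.4 rad).
It also fails if it takes over 50 s, if anything falls off the work surface, if the arm or the gripper's body presses on something with over 40 N, if the wrist force passes 120 N, or if a joint passes its speed limit or range.

## Robot

A 6-joint arm with a two-finger parallel gripper is mounted at the origin on the work surface. World frame = base frame: x ahead of the robot, y to its left, z up, the work surface at z = 0. Lengths are in m, angles in rad, forces in N, time in s.
With the tool pointing down it reaches from about 0.425 to 0.925 m from the base axis. Payload 12.5 kg.
Tool frame: the origin (TCP) lies on the centre line of the jaws, within the pads' length; the fingertips stand 8 mm ahead of it and the grasp point (between the pads) lies 11 mm behind it; z points along the fingers, y is the direction in which the jaws open and shut (so a half turn about z gives the same grasp; the last joint's range is limited). The gripper opens to 85 mm and grips with 20 to 120 N. Pads are 22 mm wide; open, the fingers measure 114 mm over their backs; the gripper's body (76 mm by 85 mm) begins 54 mm behind the grasp point. The pads swing forward as they close: fully open they stand 13 mm farther back than shut.
Start: joints at [1.128, 0.491, 1.559, -0, 1.092, -0.106], TCP at [0.207, 0.59, 0.239] pointing down, gripper open.
Joint ranges: [-3.1, 3.1], [-0.84, 2.19], [0.05, 2.79], [-1.13, 4.28], [0.06, 2.93], [-2.69, 2.69]. Speed limits (rad/s): [2.22, 2.22, 2.79, 3.14, 3.14, 3.14].

## Interface

Orientations are given as a unit quaternion [w, x, y, z].
In Python, from plant import env, imaging gives the robot as it stands.
- The arm moves only by the tool arm_command, never from a script. Its argument "increments" is a list of rows, each an object with "fingers": the closure, from 0 (fully open) to 1 (shut); "dp": the shift along the tool's x, y, z in mm, a list of three; "dr": the turn, a rotation vector about the tool's x, y, z in rad, a list of three. A call has 1 to 5 rows; each row is the pose to reach, as a shift and turn from the pose measured when the call began, along the tool's axes at that moment; what a row does not reach only later rows make up. A row lasts 1/10 s, in which the tool goes at most 50 mm and 8.59 degrees, less where a joint would pass 70% of its speed; a pose out of reach is approached as far as the arm can. A call with a gripper value outside its range is refused whole. The fingers move at their own pace and stop on an object; "grip_force" is the grip in N (left out, the last holds). Time passes only in rows, so rows that repeat a pose let the fingers close. It gives the time, the measured TCP pose, the force and the opening at its end, in the units of the state.
- env.get_state(): the state, without advancing time (a new reading comes with each control period).
- imaging.camera(name): name is "scene" or "top" or "wrist"; returns the picture (384x512x3 uint8, blue, green, red); there is no depth.
- imaging.camera_params(name): a dict with "camera_matrix" (3x3 intrinsics, pixels), "T" (4x4, takes a point from camera to world coordinates). Camera axes: x right, y down, z forward; pixel columns grow to the right and rows downward; lengths in m; the calibration is good to about 2 mm. The wrist camera is an equidistant fisheye: a pixel r from the principal point sees the ray r / f radians off the axis. A picture is of the moment at which its call begins: read the wrist's pose just before it. camera_params takes no time and is no camera call; for the wrist camera it gives the pose at the moment of the call.
- env.job_done(): hands the job in, once; it reports no verdict.
The state is a dict: "clock": time; "joints": joint angles; "dq": joint speeds; "effort": joint torques, N m; "eef_pos": TCP position; "tool_rot": TCP orientation; "contact_force": force on the tool from outside, world axes, zero at the start; "moment": the same for the moment, N m; "grip_width": finger opening in m.
Only numpy, scipy, OpenCV 4.12 (cv2) and the standard library are available. Lean on these libraries where they do the work, as an engineer would, in place of code of your own. Each camera call takes 0.05 s, during which the arm holds its last target.

## Working session

There is one attempt and no reset: what is moved stays moved. The work goes in short steps, Python scripts to look and compute and a tool call to move; the robot and the scene stay as the last step left them, time stands still between calls to the robot, and variables do not carry over. Pictures are saved under pics/ and viewed, and the job is handed in when it is done.

Besides the shell and the picture viewer there is one more tool, called after "Call:" by a JSON object that holds its "op" and its "data", one argument or row to a line. arm_command: Moves the arm, as the interface text tells. Its arguments: {"type":"object","properties":{"increments":{"type":"array"},"grip_force":{"type":"number"}},"required":["increments"]}

```bash
mkdir -p pics; ls; python3 - <<'E'
from plant import env, imaging
import cv2
for n in ("top","scene","wrist"):
    cv2.imwrite(f"pics/a_{n}.png",imaging.camera(n))
    p=imaging.camera_params(n);print(n,p["camera_matrix"],p["T"])
print(env.get_state())
E
```

```text
pics
top [[456.28904985   0.         258.06205361]
 [  0.         456.28904985 193.73996324]
 [  0.           0.           1.        ]] [[-1.49349956e-02 -9.85821925e-01  1.67128928e-01  3.66025349e-01]
 [-9.99886163e-01  1.50836467e-02 -3.79980750e-04 -2.94022400e-03]
 [-2.14632036e-03 -1.67115578e-01 -9.85934976e-01  1.35527299e+00]
 [ 0.00000000e+00  0.00000000e+00  0.00000000e+00  1.00000000e+00]]
scene [[369.63410769   0.         259.66912576]
 [  0.         369.63410769 192.32342124]
 [  0.           0.           1.        ]] [[ 0.76441224  0.53918799 -0.35348302  1.00915528]
 [ 0.64470536 -0.6346846   0.42606392 -0.53452325]
 [ 0.00537832 -0.55358087 -0.83277806  1.04916738]
 [ 0.          0.          0.          1.        ]]
wrist [[297.31863964   0.         255.38065843]
 [  0.         297.31863964 189.57163827]
 [  0.           0.           1.        ]] [[ 0.3296759   0.89486489  0.30088308  0.12814874]
 [ 0.94409351 -0.31210881 -0.1061863   0.61642353]
 [-0.00111414  0.31906883 -0.94773089  0.3738861 ]
 [ 0.          0.          0.          1.        ]]
{'clock': 0.15, 'joints': array([ 1.12842148e+00,  4.91387073e-01,  1.55932559e+00, -1.24099734e-05,
        1.09171006e+00, -1.05595122e-01]), 'dq': array([-7.52571912e-05, -8.54875884e-04, -1.56984513e-03, -5.07548633e-04,
       -1.52889473e-03,  1.09478882e-03]), 'effort': array([ 1.98216992e-03, -6.18707156e+01, -2.61693174e+01, -9.13854046e-05,
        3.17127124e-03,  2.78278179e-05]), 'eef_pos': array([0.20643679, 0.58974464, 0.23887756]), 'tool_rot': array([-1.06996181e-04,  1.67592367e-01,  9.85856291e-01, -4.01044128e-04]), 'contact_force': array([-0.17963876, -0.15883491,  0.9407404 ]), 'moment': array([-0.01632716, -0.02591641,  0.00693074]), 'grip_width': 0.08563352942054585}
```

View pics/a_top.png

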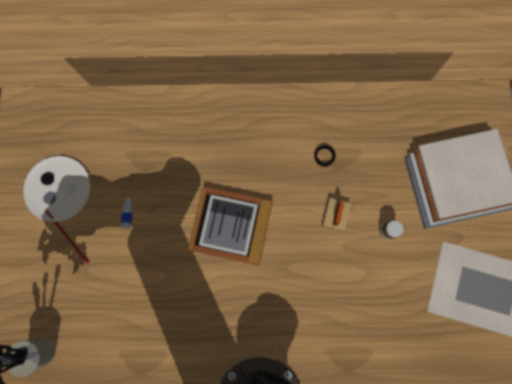

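View pics/a_scene.png

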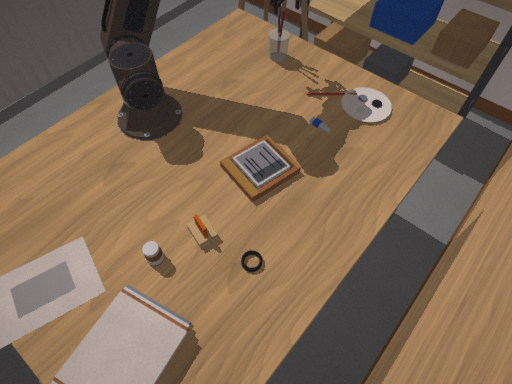

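View pics/a_wrist.png

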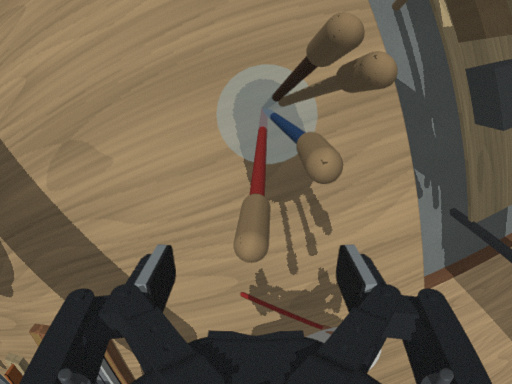

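```bash
python3 - <<'E'
import cv2,numpy as np
t=cv2.imread("pics/a_top.png");s=cv2.imread("pics/a_scene.png")
a=cv2.resize(t[175:275,180:280],(400,400),interpolation=cv2.INTER_CUBIC)
b=cv2.resize(t[175:245,310:410][:, :70],(400,400),interpolation=cv2.INTER_CUBIC)
cv2.imwrite("pics/b.png",np.hstack([a,b]))
a=cv2.resize(s[125:215,210:310],(440,400),interpolation=cv2.INTER_CUBIC)
b=cv2.resize(s[205:265,180:230],(333,400),interpolation=cv2.INTER_CUBIC)
cv2.imwrite("pics/c.png",np.hstack([a,b]))
E
```

```text
(no output)
```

View pics/b.png

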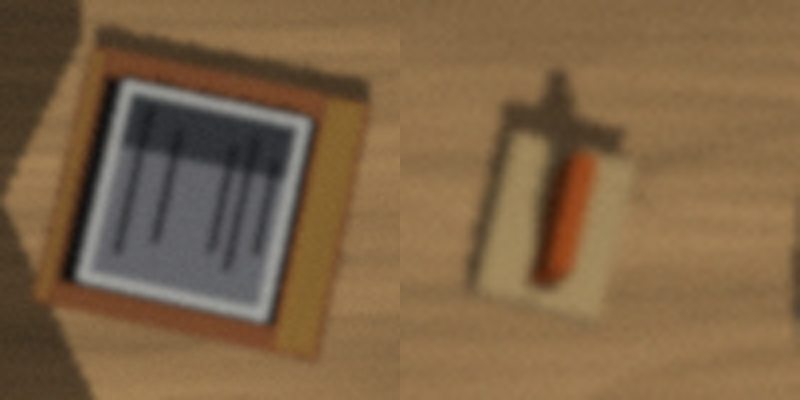

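View pics/c.png

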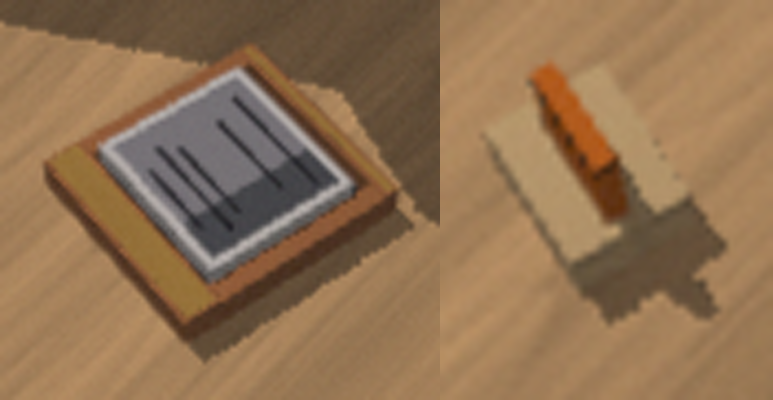

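```bash
cat > h.py <<'E'
from plant import env, imaging
import numpy as np, cv2
from scipy.spatial.transform import Rotation as R
def ray(n,uv,p=None):
    p=p or imaging.camera_params(n);K=p["camera_matrix"];T=np.array(p["T"])
    x=(uv[0]-K[0,2])/K[0,0];y=(uv[1]-K[1,2])/K[1,1]
    if n=="wrist":
        r=np.hypot(x,y);d=np.array([x/r*np.sin(r),y/r*np.sin(r),np.cos(r)]) if r>0 else np.array([0,0,1.])
    else: d=np.array([x,y,1.])
    return T[:3,3],T[:3,:3]@d
def onz(n,uv,z,p=None):
    o,d=ray(n,uv,p);return o+d*(z-o[2])/d[2]
def proj(n,P,p=None):
    p=p or imaging.camera_params(n);K=p["camera_matrix"];T=np.array(p["T"])
    c=T[:3,:3].T@(np.array(P)-T[:3,3])
    if n=="wrist":
        th=np.arctan2(np.hypot(c[0],c[1]),c[2]);a=np.arctan2(c[1],c[0]);x,y=th*np.cos(a),th*np.sin(a)
    else:x,y=c[0]/c[2],c[1]/c[2]
    return np.array([K[0,0]*x+K[0,2],K[1,1]*y+K[1,2]])
def tool():
    s=env.get_state();q=s["tool_rot"]
    return s,np.array(s["eef_pos"]),R.from_quat([q[1],q[2],q[3],q[0]])
def delta(pos,yaw):
    """tool down, tool y axis at world direction yaw+90 (mod pi); dp mm, dr rad"""
    s,p,r=tool();best=None
    for k in (0,np.pi):
        # tool z down; x axis at yaw
        c,sn=np.cos(yaw+k),np.sin(yaw+k)
        M=np.array([[c,sn,0],[sn,-c,0],[0,0,-1]])
        rv=(r.inv()*R.from_matrix(M)).as_rotvec()
        if best is None or np.linalg.norm(rv)<np.linalg.norm(best): best=rv
    dp=r.inv().apply(np.array(pos)-p)*1000
    print("dp",dp.round(1),"dr",best.round(4), "|dr|deg",np.degrees(np.linalg.norm(best)).round(1));return dp,best
E
python3 - <<'E'
from h import *
c=[onz("top",(180+u/4,175+v/4),.0295) for u,v in [(97,48),(368,100),(318,358),(38,302)]]
c=np.array(c);print(c.round(4));print("frame ctr",c.mean(0), "yaw", np.arctan2(*(c[0]-c[3])[1::-1]),np.arctan2(*(c[1]-c[2])[1::-1]))
print("lens",[np.linalg.norm(c[i]-c[i-1]) for i in range(4)])
k=70/400
a=onz("top",(310+(585-400)*k,175+155*k),.076);b=onz("top",(310+(545-400)*k,175+275*k),.076)
print("spacer top ends",a,b,np.arctan2(*(a-b)[1::-1]))
s=[onz("scene",(180+u*.15,205+v*.15),.076) for u,v in [(543,75),(607,165)]]
s=[onz("scene",(180+(u-440)*.15,205+v*.15),.076) for u,v in [(543,75),(607,165)]]
print(s)
st,p,r=tool();print(r.as_matrix().round(3)); T=imaging.camera_params("wrist")["T"]; T=np.array(T);print(r.inv().apply(T[:3,3]-p),(r.as_matrix().T@T[:3,:3]).round(3))
E
```

```text
[[ 0.6134  0.1553  0.0295]
 [ 0.5715 -0.0441  0.0295]
 [ 0.3846 -0.0045  0.0295]
 [ 0.4276  0.197   0.0295]]
frame ctr [0.49927467 0.07588944 0.0295    ] yaw -0.22078427525416316 -0.20908146869126357
lens [np.float64(0.19041555188515072), np.float64(0.20375679416445383), np.float64(0.19099400358429375), np.float64(0.2059849051278231)]
spacer top ends [ 0.55512711 -0.24196148  0.076     ] [ 0.4957557  -0.21955376  0.076     ] -0.3608871516263748
[array([ 0.50397681, -0.2290227 ,  0.076     ]), array([ 0.55863775, -0.24295845,  0.076     ])]
[[-0.944  0.33  -0.   ]
 [ 0.33   0.944 -0.001]
 [ 0.    -0.001 -1.   ]]
[ 0.08271647 -0.0008012  -0.13500159] [[ 0.001 -0.948 -0.319]
 [ 1.     0.001 -0.   ]
 [ 0.    -0.319  0.948]]
```

```bash
python3 - <<'E'
from h import *
delta([.47,.3,.25],-.22)
E
```

```text
dp [-344.5 -186.4  -11. ] dr [-8.000e-04 -1.000e-04 -1.168e-01] |dr|deg 6.7
```

Call:
{"op": "arm_command", "data": {
  "increments": [
    {"fingers": 0, "dp": [-43, -23, -3], "dr": [0, 0, -0.02]},
    {"fingers": 0, "dp": [-86, -46, -6], "dr": [0, 0, -0.05]},
    {"fingers": 0, "dp": [-129, -69, -9], "dr": [0, 0, -0.08]},
    {"fingers": 0, "dp": [-172, -92, -11], "dr": [0, 0, -0.1]},
    {"fingers": 0, "dp": [-215, -115, -11], "dr": [0, 0, -0.117]}
  ]
}}

```text
clock: 0.65
eef_pos: [0.3724, 0.4086, 0.2501]
tool_rot: [-0.0, 0.109, 0.994, -0.0]
contact_force: [0.5, 0.5, -0.3]
grip_width: 0.085
```

```bash
python3 - <<'E'
from h import *
print(tool()[1]);delta([.45,.19,.26],-.22)
E
```

```text
[0.37237924 0.40863978 0.25013309]
dp [-123.2 -196.6   -9.8] dr [-0.0006 -0.      0.0013] |dr|deg 0.1
```

```bash
python3 - <<'E'
from h import *
delta([.59,.06,.26],-.21)
E
```

```text
dp [-288.1 -293.1   -9.7] dr [-0.0006 -0.     -0.0087] |dr|deg 0.5
```

Call:
{"op": "arm_command", "data": {
  "increments": [
    {"fingers": 0, "dp": [-34, -35, -2], "dr": [0, 0, 0]},
    {"fingers": 0, "dp": [-68, -70, -4], "dr": [0, 0, -0.002]},
    {"fingers": 0, "dp": [-102, -104, -6], "dr": [0, 0, -0.004]},
    {"fingers": 0, "dp": [-136, -139, -8], "dr": [0, 0, -0.006]},
    {"fingers": 0, "dp": [-170, -173, -9], "dr": [0, 0, -0.008]}
  ]
}}

```text
clock: 1.15
eef_pos: [0.5015, 0.201, 0.2594]
tool_rot: [0.0, 0.105, 0.994, -0.0]
contact_force: [0.4, 0.0, 0.9]
grip_width: 0.0851
```

Call:
{"op": "arm_command", "data": {
  "increments": [
    {"fingers": 0, "dp": [-34, -35, 0], "dr": [0, 0, 0]},
    {"fingers": 0, "dp": [-68, -70, 0], "dr": [0, 0, 0]},
    {"fingers": 0, "dp": [-102, -104, 0], "dr": [0, 0, 0]},
    {"fingers": 0, "dp": [-118, -121, 0], "dr": [0, 0, 0]},
    {"fingers": 0, "dp": [-118, -121, 0], "dr": [0, 0, 0]}
  ]
}}

```text
clock: 1.65
eef_pos: [0.5928, 0.0553, 0.2588]
tool_rot: [-0.0, 0.107, 0.994, -0.0]
contact_force: [-0.8, 0.1, 0.7]
grip_width: 0.0857
```

```bash
python3 - <<'E'
from h import *
import pickle
p=imaging.camera_params("wrist");im=imaging.camera("wrist");pickle.dump(p,open("fr.pkl","wb"))
cv2.imwrite("pics/d.png",im);print(tool()[1],tool()[0]["dq"].round(4));delta([.60,-.24,.26],-.25)
E
```

```text
[0.59182183 0.05682258 0.25889182] [ 0.0428 -0.0175  0.0213  0.0056 -0.0005  0.0112]
dp [ -70.8 -288.4   -1. ] dr [-0.0006 -0.0008  0.0369] |dr|deg 2.1
```

View pics/d.png

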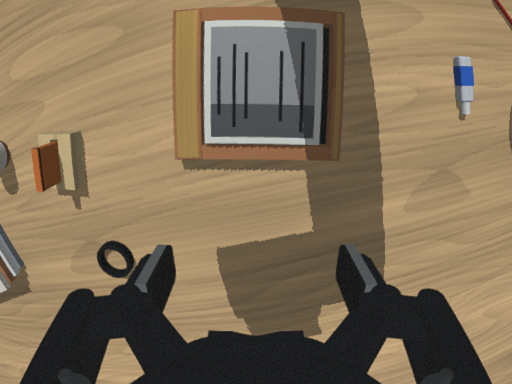

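```bash
python3 - <<'E'
import cv2
t=cv2.imread("pics/d.png")
cv2.imwrite("pics/e.png",cv2.resize(t[0:170,165:355],(760,680))[:600])
cv2.imwrite("pics/e1.png",cv2.resize(t[90:170,165:355],(760,320)))
E
```

```text
(no output)
```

View pics/e.png

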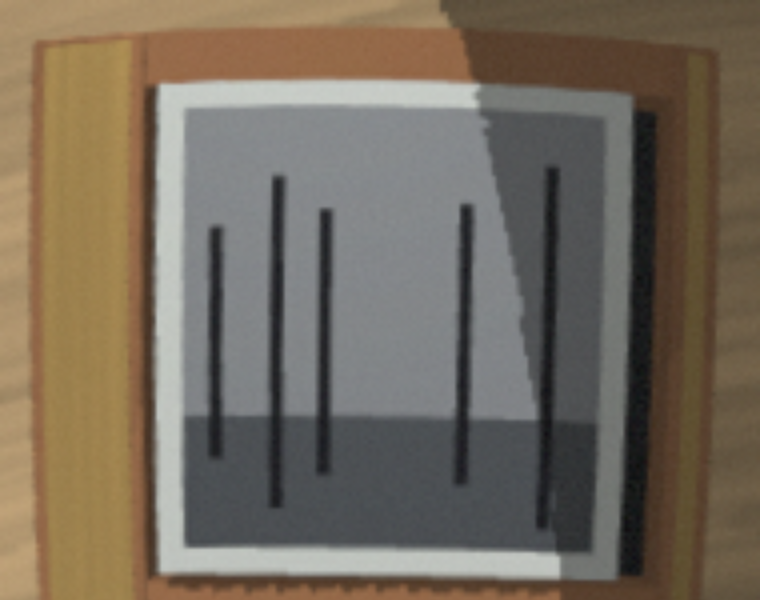

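View pics/e1.png

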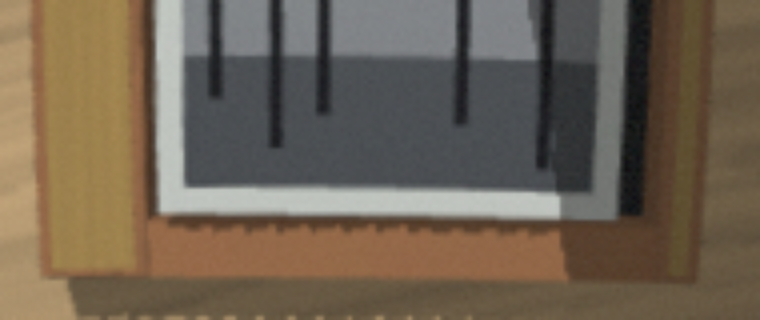

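Call:
{"op": "arm_command", "data": {
  "increments": [
    {"fingers": 0, "dp": [-12, -48, 0], "dr": [0, 0, 0.01]},
    {"fingers": 0, "dp": [-24, -96, 0], "dr": [0, 0, 0.02]},
    {"fingers": 0, "dp": [-36, -144, 0], "dr": [0, 0, 0.03]},
    {"fingers": 0, "dp": [-48, -192, 0], "dr": [0, 0, 0.037]},
    {"fingers": 0, "dp": [-60, -240, 0], "dr": [0, 0, 0.037]}
  ]
}}

```text
clock: 2.2
eef_pos: [0.5994, -0.1908, 0.2591]
tool_rot: [-0.0, 0.124, 0.992, -0.0]
contact_force: [1.5, 0.1, 0.0]
grip_width: 0.0852
```

```bash
python3 - <<'E'
from h import *
import pickle
p=pickle.load(open("fr.pkl","rb"))
def P(u,v,z,o=0): return onz("wrist",(165+u/4,o+v/4),z,p)
c=np.array([P(36,40,.03),P(718,52,.03),P(697,282,.03,90),P(43,278,.03,90)])
print(c.round(4)); print([np.linalg.norm(c[i]-c[i-1]).round(4) for i in range(4)])
print("yaw",[np.arctan2(*(d)[1::-1]).round(4) for d in (c[3]-c[0],c[2]-c[1],)],[ (np.arctan2(*(d)[1::-1])).round(4) for d in (c[1]-c[0],c[2]-c[3])])
print("ctr",c.mean(0))
q=np.array([P(158,85,.038),P(633,95,.038),P(618,218,.038,90),P(160,213,.038,90)])
print(q.round(4)); print([np.linalg.norm(q[i]-q[i-1]).round(4) for i in range(4)],"pctr",q.mean(0))
p=imaging.camera_params("wrist");im=imaging.camera("wrist");pickle.dump(p,open("sp.pkl","wb"))
cv2.imwrite("pics/f.png",im);print(tool()[1],tool()[0]["dq"].round(4))
E
```

```text
[[ 0.3828 -0.0025  0.03  ]
 [ 0.4302  0.2018  0.03  ]
 [ 0.6155  0.1598  0.03  ]
 [ 0.5699 -0.0453  0.03  ]]
[np.float64(0.1919), np.float64(0.2097), np.float64(0.19), np.float64(0.2101)]
yaw [np.float64(-0.2251), np.float64(-0.2231)] [np.float64(1.3432), np.float64(1.352)]
ctr [0.49958931 0.07842523 0.03      ]
[[ 0.4113  0.0322  0.038 ]
 [ 0.4427  0.1692  0.038 ]
 [ 0.5882  0.1358  0.038 ]
 [ 0.5573 -0.001   0.038 ]]
[np.float64(0.1498), np.float64(0.1406), np.float64(0.1493), np.float64(0.1403)] pctr [0.49986625 0.08405248 0.038     ]
[ 0.59945302 -0.19735289  0.25878526] [ 0.0717 -0.0135  0.0482  0.0056 -0.0236  0.1292]
```

View pics/f.png

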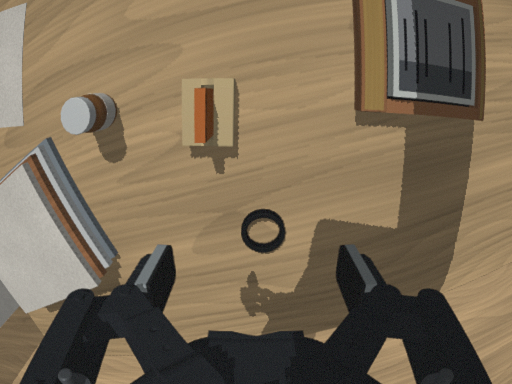

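```bash
python3 - <<'E'
from h import *
delta([.60,-.25,.20],-.25)
E
```

```text
dp [-13.7 -50.7  58.9] dr [-0.0024 -0.0002 -0.002 ] |dr|deg 0.2
```

Call:
{"op": "arm_command", "data": {
  "increments": [
    {"fingers": 0, "dp": [-8, -30, 30], "dr": [0, 0, 0]},
    {"fingers": 0, "dp": [-14, -51, 59], "dr": [-0.002, 0, 0]},
    {"fingers": 0, "dp": [-14, -51, 59], "dr": [-0.002, 0, 0]},
    {"fingers": 0, "dp": [-14, -51, 59], "dr": [-0.002, 0, 0]}
  ]
}}

```text
clock: 2.65
eef_pos: [0.6002, -0.2492, 0.1998]
tool_rot: [-0.001, 0.126, 0.992, 0.0]
contact_force: [0.0, -0.2, 0.1]
grip_width: 0.0856
```

```bash
python3 - <<'E'
from h import *
import pickle
p=imaging.camera_params("wrist");im=imaging.camera("wrist");pickle.dump(p,open("sp.pkl","wb"))
cv2.imwrite("pics/g.png",im);print(tool()[1],tool()[0]["dq"].round(4))
print(proj("wrist",[.53,-.233,.076],p))
u,v=proj("wrist",[.53,-.233,.05],p).astype(int)
y0,x0=max(0,v-75),max(0,u-75)
print(x0,y0);cv2.imwrite("pics/g1.png",cv2.resize(im[y0:y0+150,x0:x0+150],(600,600)))
E
```

```text
[ 0.60066811 -0.24898985  0.20076878] [ 0.0079 -0.0181 -0.0072 -0.0011 -0.0017 -0.0037]
[254.28053322 105.48755079]
179 29
```

View pics/g1.png

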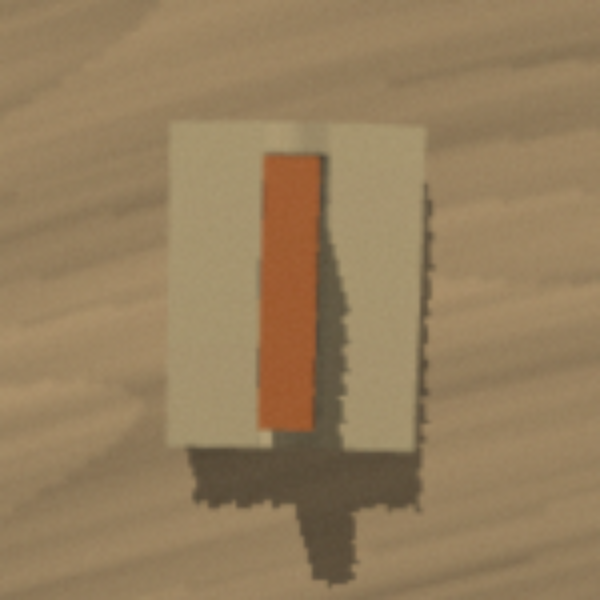

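```bash
python3 - <<'E'
from h import *
import pickle
p=pickle.load(open("sp.pkl","rb"));im=cv2.imread("pics/g.png")
hsv=cv2.cvtColor(im,cv2.COLOR_BGR2HSV);m=cv2.inRange(hsv,(5,150,60),(18,255,255));m[:, :180]=0;m[:,340:]=0;m[180:]=0
cs=max(cv2.findContours(m,0,1)[0],key=cv2.contourArea);print(cv2.minAreaRect(cs))
c=np.array([onz("wrist",(179+u/4,29+v/4),.076,p) for u,v in [(264,154),(321,154),(314,431),(259,431)]])
print(c.round(4),c.mean(0).round(4),[np.linalg.norm(c[i]-c[i-1]).round(4) for i in range(4)],[np.arctan2(*(d)[1::-1]).round(4) for d in (c[3]-c[0],c[2]-c[1])])
s=np.array([onz("wrist",(179+u/4,29+v/4),.03,p) for u,v in [(169,122),(426,126),(417,452),(167,446)]])
print(s.mean(0).round(4),[np.linalg.norm(s[i]-s[i-1]).round(4) for i in range(4)],[np.arctan2(*(d)[1::-1]).round(4) for d in (s[3]-s[0],s[2]-s[1])])
E
```

```text
((250.86752319335938, 101.90182495117188), (13.616649627685547, 68.16429901123047), 1.5481576919555664)
[[ 0.4959 -0.2324  0.076 ]
 [ 0.4989 -0.2207  0.076 ]
 [ 0.5573 -0.2371  0.076 ]
 [ 0.5543 -0.2488  0.076 ]] [ 0.5266 -0.2347  0.076 ] [np.float64(0.0607), np.float64(0.0121), np.float64(0.0607), np.float64(0.012)] [np.float64(-0.2735), np.float64(-0.2746)]
[ 0.5263 -0.234   0.03  ] [np.float64(0.084), np.float64(0.0645), np.float64(0.0845), np.float64(0.0649)] [np.float64(-0.2712), np.float64(-0.2662)]
```

```bash
python3 - <<'E'
from h import *
delta([.5266,-.2347,.054],-.272)
E
```

```text
dp [ 75.4  -4.5 146.7] dr [-0.0004  0.0004  0.021 ] |dr|deg 1.2
```

Call:
{"op": "arm_command", "data": {
  "increments": [
    {"fingers": 0, "dp": [40, -2.5, 0], "dr": [0, 0, 0.01]},
    {"fingers": 0, "dp": [75.4, -4.5, 20], "dr": [0, 0, 0.021]},
    {"fingers": 0, "dp": [75.4, -4.5, 50], "dr": [0, 0, 0.021]},
    {"fingers": 0, "dp": [75.4, -4.5, 80], "dr": [0, 0, 0.021]},
    {"fingers": 0, "dp": [75.4, -4.5, 90], "dr": [0, 0, 0.021]}
  ]
}}

```text
clock: 3.2
eef_pos: [0.5264, -0.2331, 0.1101]
tool_rot: [-0.0, 0.135, 0.991, 0.0]
contact_force: [0.8, -0.6, 0.0]
grip_width: 0.0853
```

```bash
python3 - <<'E'
from h import *
cv2.imwrite("pics/i.png",imaging.camera("wrist"))
delta([.5266,-.2347,.054],-.272)
E
```

```text
dp [-0.6 -1.3 55.6] dr [ 0.0002 -0.0013  0.0013] |dr|deg 0.1
```

View pics/i.png

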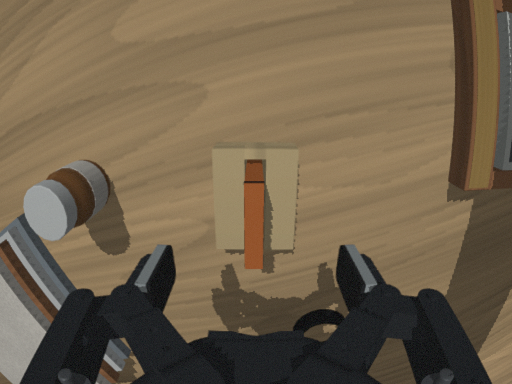

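Call:
{"op": "arm_command", "data": {
  "increments": [
    {"fingers": 0, "dp": [-0.6, -1.3, 25], "dr": [0, 0, 0]},
    {"fingers": 0.3, "dp": [-0.6, -1.3, 45], "dr": [0, 0, 0]},
    {"fingers": 0.5, "dp": [-0.6, -1.3, 55.6], "dr": [0, 0, 0]},
    {"fingers": 0.6, "dp": [-0.6, -1.3, 55.6], "dr": [0, 0, 0]},
    {"fingers": 0.7, "dp": [-0.6, -1.3, 55.6], "dr": [0, 0, 0]}
  ],
  "grip_force": 30
}}

```text
clock: 3.75
eef_pos: [0.5272, -0.2347, 0.0551]
tool_rot: [0.0, 0.135, 0.991, -0.0]
contact_force: [0.2, -1.0, -0.4]
grip_width: 0.028
```

Call:
{"op": "arm_command", "data": {
  "increments": [
    {"fingers": 1, "dp": [0, 0, 0], "dr": [0, 0, 0]},
    {"fingers": 1, "dp": [0, 0, 0], "dr": [0, 0, 0]},
    {"fingers": 1, "dp": [0, 0, 0], "dr": [0, 0, 0]},
    {"fingers": 1, "dp": [0, 0, 0], "dr": [0, 0, 0]}
  ],
  "grip_force": 30
}}

```text
clock: 4.15
eef_pos: [0.5279, -0.235, 0.0564]
tool_rot: [0.001, 0.135, 0.991, -0.0]
contact_force: [0.4, 0.4, 7.1]
grip_width: 0.0115
```

Call:
{"op": "arm_command", "data": {
  "increments": [
    {"fingers": 1, "dp": [0, 0, -15], "dr": [0, 0, 0]},
    {"fingers": 1, "dp": [0, 0, -40], "dr": [0, 0, 0]},
    {"fingers": 1, "dp": [0, 0, -75], "dr": [0, 0, 0]},
    {"fingers": 1, "dp": [0, 0, -90], "dr": [0, 0, 0]},
    {"fingers": 1, "dp": [0, 0, -90], "dr": [0, 0, 0]}
  ]
}}

```text
clock: 4.65
eef_pos: [0.5285, -0.2353, 0.149]
tool_rot: [0.003, 0.135, 0.991, -0.001]
contact_force: [-0.2, -0.3, -0.6]
grip_width: 0.0116
```

```bash
python3 - <<'E'
from h import *
o=np.array([.5005,.084]);yaw=-.224
g=o+.078*np.array([-np.sin(yaw),np.cos(yaw)]);print(g)
p=imaging.camera_params("wrist");im=imaging.camera("wrist")
cv2.imwrite("pics/j.png",im);s,P,r=tool();print(P,s["grip_width"],s["contact_force"])
delta([g[0],g[1],.16],yaw)
E
```

```text
[0.51782625 0.1600513 ]
[ 0.52786316 -0.23496789  0.14730995] 0.011270673298787505 [ 0.02286796  0.20156412 -0.958696  ]
dp [115.1 378.  -13.6] dr [-0.0013  0.0042 -0.0463] |dr|deg 2.7
```

View pics/j.png

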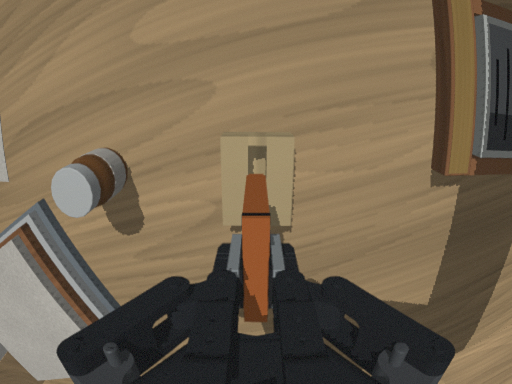

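Call:
{"op": "arm_command", "data": {
  "increments": [
    {"fingers": 1, "dp": [14, 45, -8], "dr": [0, 0, -0.01]},
    {"fingers": 1, "dp": [28, 92, -13.6], "dr": [0, 0.002, -0.02]},
    {"fingers": 1, "dp": [42, 138, -13.6], "dr": [-0.001, 0.004, -0.03]},
    {"fingers": 1, "dp": [56, 184, -13.6], "dr": [-0.001, 0.004, -0.04]},
    {"fingers": 1, "dp": [70, 230, -13.6], "dr": [-0.001, 0.004, -0.046]}
  ]
}}

```text
clock: 5.2
eef_pos: [0.521, 0.0072, 0.1592]
tool_rot: [-0.001, 0.112, 0.994, -0.0]
contact_force: [0.5, -0.6, 0.1]
grip_width: 0.0114
```

Call:
{"op": "arm_command", "data": {
  "increments": [
    {"fingers": 1, "dp": [14, 45, 0], "dr": [0, 0, 0]},
    {"fingers": 1, "dp": [28, 92, 0], "dr": [0, 0, 0]},
    {"fingers": 1, "dp": [38, 125, 0], "dr": [0, 0, 0]},
    {"fingers": 1, "dp": [40, 140, 0], "dr": [0, 0, 0]},
    {"fingers": 1, "dp": [40, 140, 0], "dr": [0, 0, 0]}
  ]
}}

```text
clock: 5.7
eef_pos: [0.5128, 0.1539, 0.1582]
tool_rot: [-0.001, 0.111, 0.994, -0.0]
contact_force: [0.8, -0.5, -1.6]
grip_width: 0.0113
```

```bash
python3 - <<'E'
from h import *
delta([.5178,.16,.115],-.224)
s,P,r=tool();print(P,s["dq"].round(3))
E
```

```text
dp [-3.6  7.1 43.2] dr [-0.001  -0.0028  0.0022] |dr|deg 0.2
[0.51282288 0.15391974 0.15816786] [-0.055 -0.009  0.015 -0.008 -0.001 -0.034]
```

Call:
{"op": "arm_command", "data": {
  "increments": [
    {"fingers": 1, "dp": [-3.6, 7.1, 10], "dr": [-0.001, -0.003, 0.002]},
    {"fingers": 1, "dp": [-3.6, 7.1, 30], "dr": [-0.001, -0.003, 0.002]},
    {"fingers": 1, "dp": [-3.6, 7.1, 43], "dr": [-0.001, -0.003, 0.002]},
    {"fingers": 1, "dp": [-3.6, 7.1, 43], "dr": [-0.001, -0.003, 0.002]},
    {"fingers": 1, "dp": [-3.6, 7.1, 43], "dr": [-0.001, -0.003, 0.002]}
  ]
}}

```text
clock: 6.2
eef_pos: [0.518, 0.1594, 0.1149]
tool_rot: [-0.0, 0.112, 0.994, -0.0]
contact_force: [0.9, -0.4, -1.3]
grip_width: 0.0114
```

```bash
python3 - <<'E'
from h import *
import pickle
p=imaging.camera_params("wrist");im=imaging.camera("wrist");pickle.dump(p,open("k.pkl","wb"))
cv2.imwrite("pics/k.png",im)
delta([.5178,.16,.115],-.224)
s,P,r=tool();print(P,s["dq"].round(3))
E
```

```text
dp [0.4 0.3 0.3] dr [ 0.0001  0.0004 -0.0006] |dr|deg 0.0
[0.51811328 0.15958509 0.11534836] [ 0.007 -0.014 -0.003  0.001  0.    -0.   ]
```

View pics/k.png

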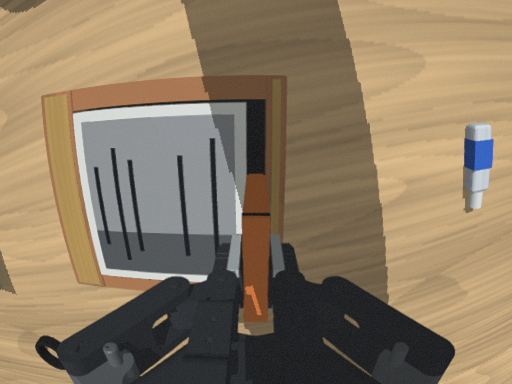

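```bash
python3 - <<'E'
from h import *
import pickle
im=cv2.imread("pics/k.png")
cv2.imwrite("pics/k1.png",cv2.resize(im[80:230,200:320],(640,800))[:, :][0:600])
p=pickle.load(open("k.pkl","rb"))
yaw=-.224;o=np.array([.5005,.084]);ex=np.array([np.cos(yaw),np.sin(yaw)]);ey=np.array([-np.sin(yaw),np.cos(yaw)])
def F(u,v,z):
    w=onz("wrist",(u,v),z,p)[:2]-o;return np.array([w@ex,w@ey]).round(4)
print("outer rail near corner",F(286.5,76,.03),"left near",F(43,96,.03))
print("rail edge",F(286,170,.03))
print("foot",F(247,176,.065),F(267,176,.065)); print("TCP",[(np.array([.5181,.1596])-o)@e for e in(ex,ey)])
print("panel edge",F(246,102,.038),F(247,160,.038))
E
```

```text
outer rail near corner [-0.0955  0.0992] left near [-0.0947 -0.1089]
rail edge [-0.0244  0.1001]
foot [-0.0296  0.0712] [-0.0296  0.0842]
TCP [np.float64(0.0003671562560169459), np.float64(0.07762077812212184)]
panel edge [-0.0762  0.0701] [-0.034   0.0705]
```

View pics/k1.png

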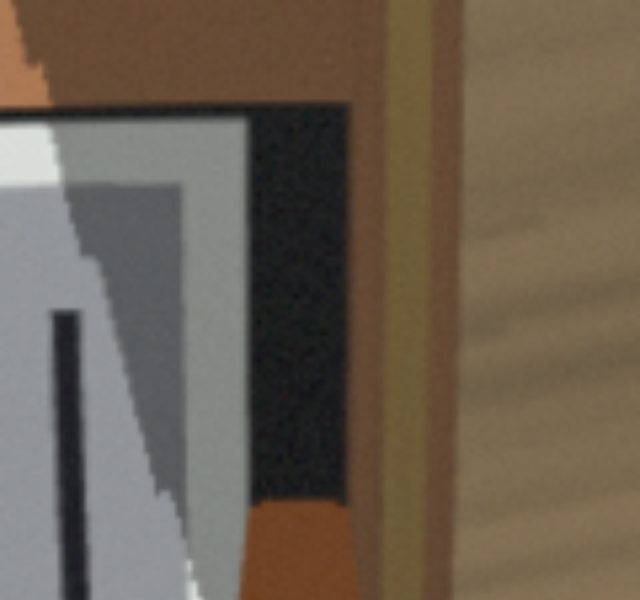

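Call:
{"op": "arm_command", "data": {
  "increments": [
    {"fingers": 1, "dp": [0.3, 0, 15], "dr": [0, 0, 0]},
    {"fingers": 1, "dp": [0.3, 0, 28], "dr": [0, 0, 0]},
    {"fingers": 1, "dp": [0.3, 0, 34], "dr": [0, 0, 0]},
    {"fingers": 1, "dp": [0.3, 0, 39], "dr": [0, 0, 0]}
  ]
}}

```text
clock: 6.65
eef_pos: [0.5179, 0.1596, 0.076]
tool_rot: [0.0, 0.112, 0.994, 0.0]
contact_force: [0.4, -0.5, -0.0]
grip_width: 0.0117
```

```bash
python3 - <<'E'
from h import *
im=imaging.camera("wrist")
cv2.imwrite("pics/l.png",im)
delta([.518,.1598,.0585],-.224)
s,P,r=tool();print(P,s["contact_force"])
E
```

```text
dp [-0.3  0.3 17. ] dr [-0.0002 -0.0003 -0.0007] |dr|deg 0.0
[0.51767785 0.15958145 0.07551251] [-0.66244525  0.32053853 -1.21559446]
```

View pics/l.png

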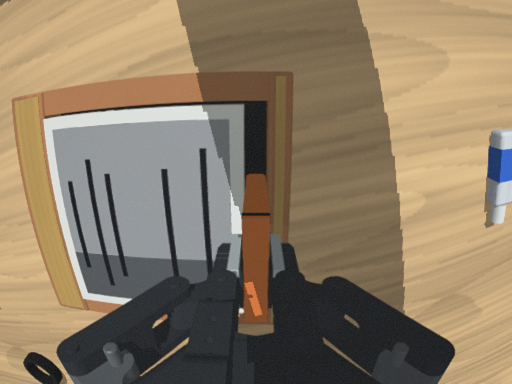

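In the gap: the foot (247–267, 175) is between the panel edge (245) and the rail (270), with no contact force. I'm continuing down gently.

Call:
{"op": "arm_command", "data": {
  "increments": [
    {"fingers": 1, "dp": [0, 0, 5], "dr": [0, 0, 0]},
    {"fingers": 1, "dp": [0, 0, 10], "dr": [0, 0, 0]},
    {"fingers": 1, "dp": [0, 0, 14], "dr": [0, 0, 0]},
    {"fingers": 1, "dp": [0, 0, 16], "dr": [0, 0, 0]},
    {"fingers": 1, "dp": [0, 0, 16.5], "dr": [0, 0, 0]}
  ]
}}

```text
clock: 7.2
eef_pos: [0.5176, 0.1596, 0.0588]
tool_rot: [-0.0, 0.112, 0.994, -0.0]
contact_force: [0.3, 0.6, -0.2]
grip_width: 0.0113
```

Call:
{"op": "arm_command", "data": {
  "increments": [
    {"fingers": 1, "dp": [0, 0, 1], "dr": [0, 0, 0]},
    {"fingers": 1, "dp": [0, 0, 2], "dr": [0, 0, 0]}
  ]
}}

```text
clock: 7.4
eef_pos: [0.5177, 0.1597, 0.0583]
tool_rot: [0.0, 0.112, 0.994, 0.0]
contact_force: [-8.8, -1.4, 32.6]
grip_width: 0.0116
```

Call:
{"op": "arm_command", "data": {
  "increments": [
    {"fingers": 1, "dp": [0, 0, -1], "dr": [0, 0, 0]},
    {"fingers": 1, "dp": [0, 0, -0.5], "dr": [0, 0, 0]}
  ]
}}

```text
clock: 7.6
eef_pos: [0.518, 0.1597, 0.0593]
tool_rot: [0.001, 0.112, 0.994, 0.0]
contact_force: [-0.4, 0.4, -0.7]
grip_width: 0.0116
```

Call:
{"op": "arm_command", "data": {
  "increments": [
    {"fingers": 0.8, "dp": [0, 0, 0], "dr": [0, 0, 0]},
    {"fingers": 0.7, "dp": [0, 0, 0], "dr": [0, 0, 0]},
    {"fingers": 0.6, "dp": [0, 0, 0], "dr": [0, 0, 0]},
    {"fingers": 0.6, "dp": [0, 0, 0], "dr": [0, 0, 0]}
  ]
}}

```text
clock: 8.0
eef_pos: [0.518, 0.1597, 0.0592]
tool_rot: [0.001, 0.112, 0.994, 0.0]
contact_force: [0.5, -0.4, -0.6]
grip_width: 0.0342
```

```bash
python3 - <<'E'
from h import *
im=imaging.camera("wrist")
cv2.imwrite("pics/m.png",im)
s,P,r=tool();print(P,s["contact_force"],s["grip_width"])
E
```

```text
[0.51796396 0.15975486 0.0592284 ] [ 0.55651355 -0.0652692  -0.92274858] 0.03413009181537516
```

View pics/m.png

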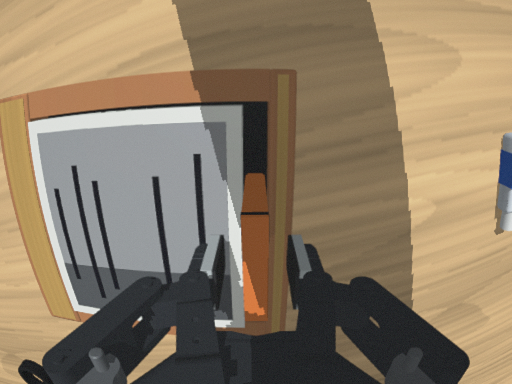

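Call:
{"op": "arm_command", "data": {
  "increments": [
    {"fingers": 0.5, "dp": [0, 0, -10], "dr": [0, 0, 0]},
    {"fingers": 0.5, "dp": [0, 0, -35], "dr": [0, 0, 0]},
    {"fingers": 0.5, "dp": [0, 0, -70], "dr": [0, 0, 0]},
    {"fingers": 0.5, "dp": [0, 0, -90], "dr": [0, 0, 0]},
    {"fingers": 0.5, "dp": [0, 0, -90], "dr": [0, 0, 0]}
  ]
}}

```text
clock: 8.55
eef_pos: [0.5189, 0.16, 0.1525]
tool_rot: [0.003, 0.112, 0.994, 0.001]
contact_force: [0.0, 0.3, -0.3]
grip_width: 0.0429
```

```bash
python3 - <<'E'
from h import *
import pickle
p=imaging.camera_params("wrist");im=imaging.camera("wrist");pickle.dump(p,open("n.pkl","wb"))
cv2.imwrite("pics/n.png",im)
s,P,r=tool();print(P,s["contact_force"],s["grip_width"])
delta([.5005,.084,.12],-.224)
E
```

```text
[0.51825461 0.1598265  0.15076668] [ 0.12306539  0.41328493 -1.11305199] 0.04289639105663085
dp [  0.5 -77.9  30.6] dr [ 0.0016  0.0039 -0.0005] |dr|deg 0.2
```

View pics/n.png

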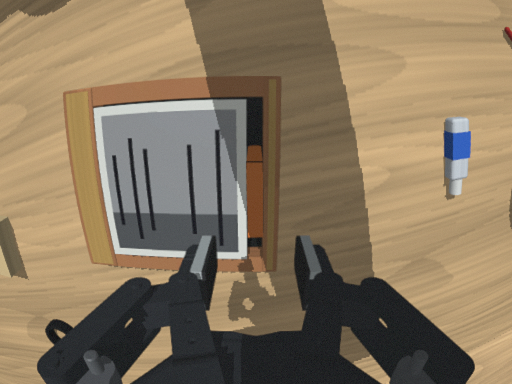

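Call:
{"op": "arm_command", "data": {
  "increments": [
    {"fingers": 0.8, "dp": [0.2, -35, 0], "dr": [0.001, 0.002, 0]},
    {"fingers": 1, "dp": [0.5, -70, 0], "dr": [0.002, 0.004, 0]},
    {"fingers": 1, "dp": [0.5, -78, 15], "dr": [0.002, 0.004, 0]},
    {"fingers": 1, "dp": [0.5, -78, 40], "dr": [0.002, 0.004, 0]},
    {"fingers": 1, "dp": [0.5, -78, 60], "dr": [0.002, 0.004, 0]}
  ]
}}

```text
clock: 9.1
eef_pos: [0.5, 0.0834, 0.0891]
tool_rot: [-0.001, 0.113, 0.994, -0.0]
contact_force: [0.3, -0.6, -0.7]
grip_width: 0.0002
```

Call:
{"op": "arm_command", "data": {
  "increments": [
    {"fingers": 1, "dp": [0, 0, 10], "dr": [0, 0, 0]},
    {"fingers": 1, "dp": [0, 0, 20], "dr": [0, 0, 0]},
    {"fingers": 1, "dp": [0, 0, 25], "dr": [0, 0, 0]},
    {"fingers": 1, "dp": [0, 0, 25], "dr": [0, 0, 0]}
  ]
}}

```text
clock: 9.5
eef_pos: [0.4998, 0.0835, 0.0637]
tool_rot: [-0.001, 0.112, 0.994, -0.0]
contact_force: [-0.6, -0.4, 0.1]
grip_width: 0.0003
```

```bash
python3 - <<'E'
from h import *
im=imaging.camera("wrist")
cv2.imwrite("pics/o.png",im)
s,P,r=tool();print(P,s["contact_force"],s["grip_width"])
delta([.5005,.084,.046],-.224)
E
```

```text
[0.50002278 0.08347909 0.06415449] [-2.85667797e-04 -1.46528144e+00  2.96480639e-01] 0.00012546637198399213
dp [-0.4  0.6 18.2] dr [-0.0008 -0.0015 -0.0013] |dr|deg 0.1
```

View pics/o.png

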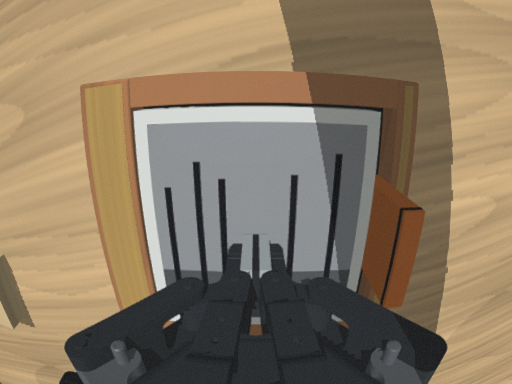

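Call:
{"op": "arm_command", "data": {
  "increments": [
    {"fingers": 1, "dp": [0, 0.5, 8], "dr": [0, 0, 0]},
    {"fingers": 1, "dp": [0, 0.5, 14], "dr": [0, 0, 0]},
    {"fingers": 1, "dp": [0, 0.5, 18], "dr": [0, 0, 0]},
    {"fingers": 1, "dp": [0, 0.5, 21], "dr": [0, 0, 0]},
    {"fingers": 1, "dp": [0, 0.5, 23], "dr": [0, 0, 0]}
  ]
}}

```text
clock: 10.05
eef_pos: [0.5001, 0.084, 0.0411]
tool_rot: [-0.001, 0.112, 0.994, -0.0]
contact_force: [-1.7, 0.4, 5.5]
grip_width: 0.0003
```

Call:
{"op": "arm_command", "data": {
  "increments": [
    {"fingers": 1, "dp": [0, 0, 1.5], "dr": [0, 0, 0]},
    {"fingers": 1, "dp": [0, 0, 2.5], "dr": [0, 0, 0]},
    {"fingers": 1, "dp": [0, 0, 3], "dr": [0, 0, 0]}
  ]
}}

```text
clock: 10.35
eef_pos: [0.5001, 0.084, 0.0384]
tool_rot: [-0.001, 0.112, 0.994, -0.0]
contact_force: [-1.5, -0.5, 6.9]
grip_width: 0.0004
```

Call:
{"op": "arm_command", "data": {
  "increments": [
    {"fingers": 1, "dp": [0, 0, 0.7], "dr": [0, 0, 0]},
    {"fingers": 1, "dp": [0, 0, 1], "dr": [0, 0, 0]},
    {"fingers": 1, "dp": [0, 0, 1], "dr": [0, 0, 0]}
  ]
}}

```text
clock: 10.65
eef_pos: [0.5001, 0.084, 0.038]
tool_rot: [-0.0, 0.112, 0.994, -0.0]
contact_force: [-3.1, 0.9, 12.1]
grip_width: 0.0001
```

Call:
{"op": "arm_command", "data": {
  "increments": [
    {"fingers": 1, "dp": [0, 0, 0.5], "dr": [0, 0, 0]},
    {"fingers": 1, "dp": [0, 0, 0.5], "dr": [0, 0, 0]},
    {"fingers": 1, "dp": [0, 0, 0.5], "dr": [0, 0, 0]}
  ]
}}

```text
clock: 10.95
eef_pos: [0.5001, 0.084, 0.038]
tool_rot: [-0.0, 0.112, 0.994, -0.0]
contact_force: [-2.3, -0.1, 9.5]
grip_width: -0.0003
```

```bash
python3 - <<'E'
from h import *
im=imaging.camera("wrist");sc=imaging.camera("scene")
cv2.imwrite("pics/p.png",im);cv2.imwrite("pics/q.png",cv2.resize(sc[125:265,170:330],(640,560)))
for i in range(3):
    s,P,r=tool();print(P,s["contact_force"],np.abs(s["dq"]).max());imaging.camera("top")
E
```

```text
[0.50006706 0.08400472 0.0380336 ] [-2.14391345  0.1136398  10.58355686] 0.0010951991627267637
[0.50008537 0.0839908  0.03803688] [-2.15466882 -0.16395758 10.93531233] 0.0017867773950709695
[0.50008543 0.08399662 0.03804158] [-2.31980262  0.03503675 10.30885527] 0.0019404284903609776
```

View pics/p.png

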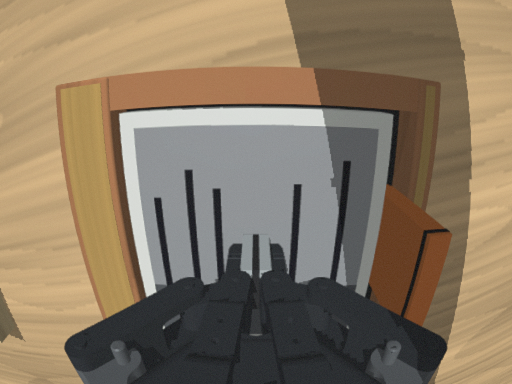

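View pics/q.png

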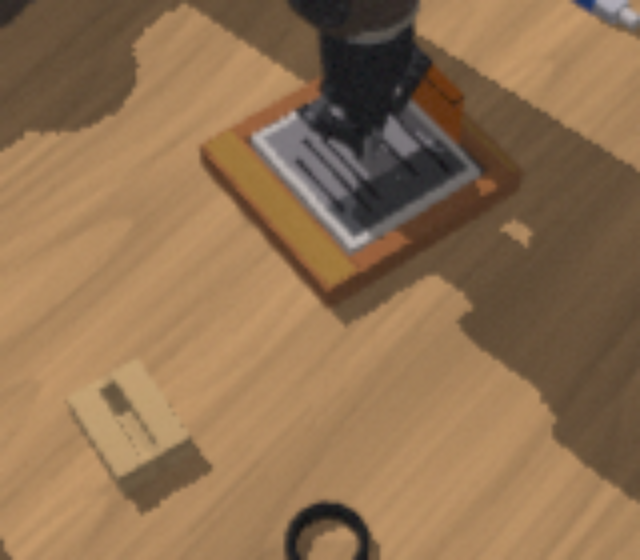

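```bash
python3 - <<'E'
from h import *
yaw=-.224;o=np.array([.5005,.084]);ex=np.array([np.cos(yaw),np.sin(yaw)]);ey=np.array([-np.sin(yaw),np.cos(yaw)])
p=imaging.camera_params("wrist")
for px,z in [((425,231),.078),((449,232),.078),((387,184),.008),((390,130),.03),((440,345),.11),((372,290),.08)]:
    w=onz("wrist",px,z,p)[:2]-o;print(px,(w@ex).round(4),(w@ey).round(4))
im=cv2.imread("pics/p.png");cv2.imwrite("pics/r.png",cv2.resize(im[170:384,330:470],(480,734))[:600])
E
```

```text
(425, 231) -0.0335 0.0677
(449, 232) -0.0323 0.0809
(387, 184) -0.0313 0.0812
(390, 130) -0.0675 0.0686
(440, 345) -0.0002 0.0687
(372, 290) -0.0079 0.0476
```

View pics/r.png

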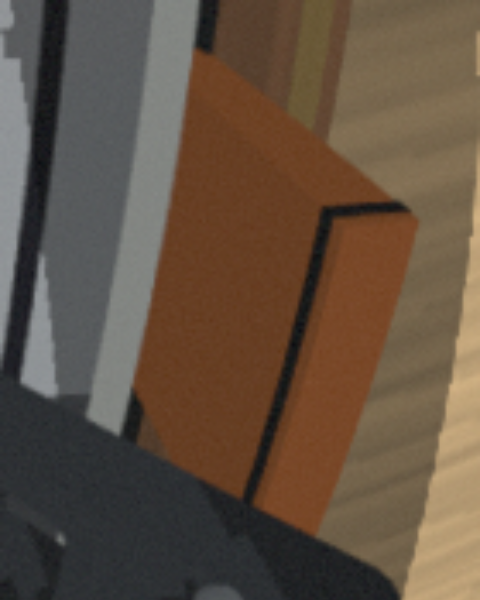

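```bash
python3 - <<'E'
from plant import env
print(env.job_done()); s=env.get_state();print(s["clock"],s["eef_pos"],s["contact_force"])
E
```

```text
the job is handed in; nothing more can be done
None
the job is handed in; nothing more can be done
```

The spacer is standing in the wide gap beside the thin rail, released, and the shut fingertips were holding the panel pressed flush when I handed the job in. The hand-in gave no verdict, so these are my own last checks.

- **Spacer:** I took it from the stand and lowered it until it met the floor. A brief 32.6 N contact peak appeared there, and I eased it off before opening the fingers. The camera then showed it standing in the gap. It may lean about 0.05 rad or less, because its top measured about 3 mm closer to the panel than its foot. That is within the limit.
- **Panel:** I pressed at its centre with a steady force of about 10.5 N. The tool centre stood at z = 0.0380 m, which puts the fingertips and the panel face at about 0.030 m, level with the rim. The arm was at rest.
- **Finger clearance:** I could not measure finger–spacer contact directly. The sideways force across the gap was near zero, and my estimate puts the finger knuckle well above the spacer's top.
- **Bystanders:** I kept clear of the jar, tape roll and paint tube and felt no unexpected contact, but I did not measure their final positions.
- **Time:** about 11 s of the 50 s.

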